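# Open the carvers' tool pen and hold its gate

## Robot

A 6-joint arm with a two-finger parallel gripper is mounted at the origin on the work surface. World frame = base frame: x ahead of the robot, y to its left, z up, the work surface at z = 0. Lengths are in m, angles in rad, forces in N, time in s.
With the tool pointing down it reaches from about 0.35 to 0.775 m from the base axis. Payload 7.3 kg.
Tool frame: the origin (TCP) lies at the centre of the arm's flange, where the gripper is bolted on; the fingertips stand 178 mm ahead of it and the grasp point (between the pads) lies 159 mm ahead of it (tip_extent is the distance from the TCP to the fingertips, in m); z points along the fingers, y is the line along which they close (so a half turn about z gives the same grasp; the last joint's range is limited). The gripper opens to 92 mm and grips with 3 to 60 N. Pads are 19 mm wide; open, the fingers measure 130 mm over their backs; the gripper's body (75 mm by 190 mm) begins 47 mm behind the grasp point.
Start: joints at [-1.479, 0.342, 1.524, -0, 1.275, -0.146], TCP at [0.124, -0.51, 0.405] pointing down, gripper open.
Joint ranges: [-2.53, 2.53], [-0.77, 2.02], [0.04, 2.7], [-1, 4.14], [0.28, 2.66], [-3.11, 3.11]. Speed limits (rad/s): [2.57, 2.57, 3.14, 3.14, 3.14, 3.14].

## Interface

Orientations are given as [roll, pitch, yaw] about the fixed x, y, z axes, in that order (R = Rz(yaw) Ry(pitch) Rx(roll)).
In Python, from cell import * gives the robot as it stands.
- The arm moves only by the tool arm_command, never from a script. Its arguments are lists of equal length, an entry for each row: "xyz": the shift along the world's x, y, z in mm, a list of three; "spin": the turn about the world's z in degrees. In form: {"xyz": [[tx, ty, tz], ...], "spin": [spin, ...]}. A call has 1 to 20 rows; each row shifts and turns the commanded pose from where the row before left it; what a row does not reach is not made up. A row lasts 1/10 s, in which the tool goes at most 50 mm and 8.59 degrees, less where a joint would pass 70% of its speed; a pose out of reach is approached as far as the arm can. A call with a gripper value outside its range is refused whole. "jaw" is the opening, from -1 (shut) to 1 (fully open), set as the call begins (left out, the last holds). The fingers move at their own pace and stop on an object; "squeeze" is the grip in N (left out, the last holds). Time passes only in rows, so rows that do not move let the fingers close. It gives the time, the measured TCP pose, the force, the opening and the grip force at its end, in the units of the state.
- observe(): the state, without advancing time (a new reading comes with each control period).
- read_camera(name): name is "scene" or "top" or "wrist"; returns a dict with "img" (480x640x3 uint8, red, green, blue), "depth" (480x640 float32, m along the optical axis (not along the pixel's ray), 0 where there is no reading), "fx", "fy", "cx", "cy" (pixels), "dist_coeffs" ([k1, k2, p1, p2, k3] as OpenCV has them; the pictures are not rectified), "world_from_camera" (4x4, takes a point from camera to world coordinates). Camera axes: x right, y up, looking along -z (the intrinsics and any distortion apply to the point x, -y, -z); pixel columns grow to the right and rows downward; lengths in m; the calibration is good to about 2 mm. A picture is of the moment at which its call begins.
- hand_in(): hands the job in; it is judged then, once.
The state is a dict: "time": time; "qpos": joint angles; "qvel": joint speeds; "joint_efforts": joint torques, N m; "tool_pos": TCP position; "tool_rot": TCP orientation; "contact_force": force on the tool from outside, world axes, zero at the start; "torque": the same for the moment, N m; "opening": finger opening in m; "grip_force": force on a finger pad.
Only numpy, scipy, OpenCV 4.12 (cv2) and the standard library are available. Lean on these libraries where they do the work, as an engineer would, in place of code of your own. Each camera call takes 0.05 s, during which the arm holds its last target. There are 200 camera calls.

## Task

Take the red pull-peg from the parking block and stand it upright and fully home in the empty socket on the front of the tool-pen gate, and let go of it there. Then squeeze the yellow catch fully shut, and after it the blue one, so that they stay squeezed; only then take hold of the red peg, swing the gate with it past its spring detent to at least 65 degrees open, and finish still gripping the peg and holding the gate wide and still against its closing spring. Leave the gouges and everything else on the table where they are.

Things in the scene. Friction and masses are not known exactly. Their poses are not given: they have to be found in the camera images.
- pen: Tool pen: plywood cage 220 x 300 mm, fixed. Origin on the table under the middle of the shut gate; +x into the pen (away from the robot), +y to the hinge side (left seen from the robot). Threshold board from x = -60. The gate closes its -x side; behind it a header board (x 12 to 64, top z = 117) carries the catches at x = 37, y = +60 and -60, in either order.
- gate (a joint): Gate angle in rad: 0 shut, 1.5 fully open. The leaf, 210 mm long, 20 to 100 mm above the table, swings its free (-y) end out towards the robot, clockwise seen from above. The catches lock it (0.03 rad of play) until both are squeezed. A spring pulls it shut all the way (0.7 N at the peg near shut, 2 N at 1.2 rad), so it swings back when let go.
- plunger: Brass detent plunger, a 16 mm ball in the threshold under the gate, origin at its centre. A stud under the gate rides over it between about 0.24 and 0.46 rad of gate angle; that takes about 3 to 4 N at the peg.
- gate_hinge (a point): Point on the gate's hinge axis at z = 100 mm, pen frame (0, 100). Its axes turn with the gate and equal the pen's when shut.
- socket (a point): Centre of the mouth of the bore in the light wooden socket block on the front of the gate. Bore 18 mm diameter, 34 mm deep, vertical, with 2 mm chamfer, mouth 100 mm above the table; 44 mm in front of and 180 mm along (-y) from the hinge, and moves with the gate. Axes as gate_hinge.
- peg: Red pull-peg, loose, upright, round, 85 mm tall, 60 g. Origin at the centre of its foot, z up. Foot 16 mm diameter, 30 long; collar 26 diameter from z = 30 to 36; grip 20 diameter from z = 36 to 85. Starts in one of the parking block's bores, collar on the block; fully home in the socket the collar rests on the mouth. 1 mm of play all round in the bores.
- block: Wooden parking block 175 (x) x 56 (y) x 40 mm high, fixed to the table, origin under its middle. Three bores of 18 mm, 34 deep, along its x axis at -55, 0 and +55 mm hold the red peg and two palm gouges in any order.
- catch_yellow (a joint): Travel of the yellow catch's sliding ear in m: 0 released (gate locked), 0.014 fully squeezed (its hook is clear of the gate from about 0.010). It takes about 4 N, moves with friction and stays where it is left.
- yellow_pinch (a point): Yellow catch, between its two ears, 145 mm above the table; axes as the pen's. Ears 10 mm thick (y), 24 wide (x), from 123 to 157 mm above the table. The -y ear is fixed, outer face at y = -22 mm from here; the +y ear slides to it, outer face from y = +36 (released) to +22 (squeezed). A steel hook reaches 57 mm forward (-x) from it, at 113 to 134 mm.
- catch_blue (a joint): Travel of the blue catch's sliding ear in m; the same as the yellow one.
- blue_pinch (a point): Point to pinch the blue catch; the same make as the yellow one, with blue ears.
- gouge_a: Palm gouge with pale wooden bulb handle 30 mm wide, 82 mm tall, origin at its foot, standing in the parking block: leave alone.
- gouge_b: Palm gouge with dark wooden bulb handle, the same size, standing in the parking block: leave alone.
- comb: Carved wooden comb, 100 x 55 x 8 mm, lying on the table: leave alone.
- spoon: Carved pale wooden spoon, 165 mm long, lying on the table: leave alone.
- knife: Carving knife, 160 mm long, 18 mm thick, lying on the table: leave alone.
- roller: White plastic cylinder, 44 mm diameter, 70 mm tall, standing: leave alone.
- blank: Pale wooden blank 80 x 30 x 25 mm lying on the table: leave alone.
There are look-alikes about, which are no part of the job. What is shaped like the peg but pink is not meant.

How it is judged:
By the outcome, as a careful person would: the job done as asked, in the order asked, and still so for the second after the job is handed in, while the arm keeps its last pose, push and grip.
It also fails if it takes over 72 s, if anything falls off the work surface, if the arm or the gripper's body presses on something with over 40 N, if the wrist force passes 120 N, or if a joint passes its speed limit or range.

## Working session

There is one attempt and no reset: what is moved stays moved. The work goes in short steps, Python scripts to look and compute and a tool call to move; the robot and the scene stay as the last step left them, time stands still between calls to the robot, and variables do not carry over. Pictures are saved under pics/ and viewed, at most 10 in all, crops included, and the job is handed in when it is done.

Besides the shell and the picture viewer there is one more tool, called after ">>>" as name(argument=value, ...) on one line, values as JSON. arm_command: Moves the arm, as the interface text tells. Its arguments: {"type":"object","properties":{"xyz":{"type":"array","items":{"type":"array","items":{"type":"number"}}},"spin":{"type":"array","items":{"type":"number"}},"jaw":{"type":"number"},"squeeze":{"type":"number"}},"required":["xyz","spin"]}

```bash
ls; mkdir -p pics; cat > h.py <<'E'
from cell import *
import numpy as np, cv2
def cam(n):
    return read_camera(n)
def save(img,f): cv2.imwrite(f,cv2.cvtColor(np.ascontiguousarray(img),cv2.COLOR_RGB2BGR))
def rays(c,uv):
    K=np.array([[c['fx'],0,c['cx']],[0,c['fy'],c['cy']],[0,0,1]])
    p=cv2.undistortPoints(np.array(uv,float).reshape(-1,1,2),K,np.array(c['dist_coeffs'],float)).reshape(-1,2)
    T=np.array(c['world_from_camera']); d=np.c_[p[:,0],-p[:,1],-np.ones(len(p))]
    return T[:3,3],d@T[:3,:3].T
def onplane(c,uv,z):
    o,d=rays(c,uv); return o+d*((z-o[2])/d[:,2])[:,None]
def cloud(c):
    v,u=np.nonzero(c['depth']>0); o,d=rays(c,np.c_[u,v]); 
    P=np.full(c['img'].shape,np.nan); P[v,u]=o+d*c['depth'][v,u][:,None]; return P
def tri(c1,uv1,c2,uv2):
    o1,d1=rays(c1,[uv1]);o2,d2=rays(c2,[uv2]);A=np.c_[d1[0],-d2[0]]
    s=np.linalg.lstsq(A,o2-o1,rcond=None)[0]; a=o1+d1[0]*s[0]; b=o2+d2[0]*s[1]
    return (a+b)/2,np.linalg.norm(a-b)
E
python3 - <<'E'
from h import *
import pickle
for n in ['scene','top','wrist']:
    c=cam(n); save(c['img'],f'pics/{n}0.png'); pickle.dump(c,open(f'{n}0.pkl','wb'))
    print(n,c['fx'],c['dist_coeffs'],np.round(c['world_from_camera'],3).tolist(),(c['depth']>0).mean())
print(observe())
E
```

```text
pics
scene 513.7986577366374 [-0.08484162  0.          0.          0.          0.        ] [[0.625, -0.649, 0.434, 1.024], [0.78, 0.51, -0.361, -0.416], [0.013, 0.564, 0.826, 1.039], [0.0, 0.0, 0.0, 1.0]] 0.9959993489583333
top 611.5846383466659 [0.06437562 0.         0.         0.         0.        ] [[-0.013, 0.998, -0.064, 0.492], [-1.0, -0.013, 0.001, 0.006], [-0.0, 0.064, 0.998, 1.344], [0.0, 0.0, 0.0, 1.0]] 0.995966796875
wrist 382.64560873859597 [0.01420533 0.         0.         0.         0.        ] [[0.236, 0.938, 0.254, 0.192], [-0.972, 0.228, 0.06, -0.493], [-0.001, -0.261, 0.965, 0.383], [0.0, 0.0, 0.0, 1.0]] 0.9957161458333333
{'time': 0.15, 'qpos': array([-1.47900357e+00,  3.42562394e-01,  1.52482224e+00,  1.60772088e-06,
        1.27540212e+00, -1.46003353e-01]), 'qvel': array([ 0.00029279, -0.00251988, -0.00202825,  0.00054967, -0.00176549,
        0.00115201]), 'joint_efforts': array([ 1.86222492e-04, -4.31472266e+01, -2.44352102e+01,  7.17756827e-02,
        5.37857227e-02, -8.57871146e-05]), 'tool_pos': array([ 0.12367986, -0.51011306,  0.40419603]), 'tool_rot': array([-3.14041148e+00, -1.75245544e-04,  2.37795537e-01]), 'contact_force': array([ 0.17822768, -1.05498296, -0.80059653]), 'torque': array([-0.03361818, -0.01949879, -0.04198267]), 'grip_force': 0.0, 'opening': 0.09205768292164875}
```

View pics/scene0.png

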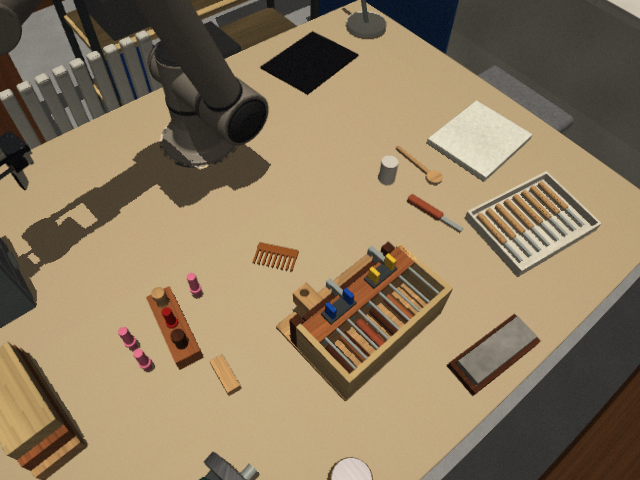

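View pics/top0.png

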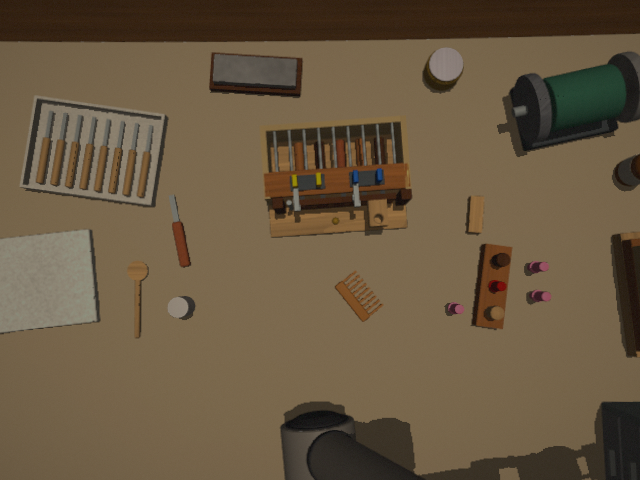

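The scene view shows the robot, the pen (centre right), the block with the gouges and red peg at (170,318), and pink look-alikes at (193,285), (126,337) and (142,359). In the top view:
- Red peg candidates are red (499,287), pink (455,308), pink (540,267) and pink (541,297). Only (499,287) is saturated red and stands in the block.
- The yellow ears are at (307,182) and the blue ears at (367,177).
- The socket block is at (378,214).

```bash
python3 - <<'E'
from h import *
import pickle
for n in ['top','scene']:
    c=pickle.load(open(f'{n}0.pkl','rb')); P=cloud(c)
    hsv=cv2.cvtColor(c['img'],cv2.COLOR_RGB2HSV); H,S,V=cv2.split(hsv)
    x0,y0,x1,y1={'top':(250,110,530,340),'scene':(100,230,460,400)}[n]
    roi=np.zeros(H.shape,bool); roi[y0:y1,x0:x1]=1
    for col,m in dict(red=((H<4)|(H>176))&(S>200)&(V>90),yellow=(H>22)&(H<33)&(S>200)&(V>100),blue=(H>100)&(H<125)&(S>180)&(V>50)).items():
        k,l,st,ce=cv2.connectedComponentsWithStats((m&roi).astype(np.uint8))
        for i in range(1,k):
            if st[i,4]<15: continue
            q=P[l==i]; z=np.nanpercentile(q[:,2],90); t=q[q[:,2]>z-.006]
            print(n,col,st[i].tolist(),ce[i].round(1),'ztop',z.round(4),'mean',np.nanmean(t,0).round(4),'rng',np.nanmin(t,0).round(3),np.nanmax(t,0).round(3))
c=pickle.load(open('top0.pkl','rb')); s=pickle.load(open('scene0.pkl','rb'))
a=cv2.resize(c['img'][110:250,250:425],None,fx=4,fy=4,interpolation=cv2.INTER_CUBIC)
save(a,'pics/pen.png')
b=cv2.resize(c['img'][230:340,430:560],(390,330),interpolation=cv2.INTER_CUBIC)
d=cv2.resize(s['img'][260:385,100:230],(343,330),interpolation=cv2.INTER_CUBIC)
save(np.hstack([b,d]),'pics/block.png')
E
```

```text
top red [489, 280, 7, 7, 16] [491.  282.8] ztop 0.047 mean [ 0.4845 -0.347   0.045 ] rng [ 0.478 -0.353  0.042] [ 0.491 -0.343  0.051]
top red [497, 282, 9, 9, 59] [501.1 285.8] ztop 0.0973 mean [ 0.4788 -0.3541  0.095 ] rng [ 0.47  -0.362  0.091] [ 0.486 -0.347  0.102]
top yellow [316, 173, 5, 12, 52] [318.2 178.2] ztop 0.1573 mean [0.694  0.0135 0.1553] rng [0.683 0.01  0.151] [0.704 0.018 0.159]
top yellow [292, 174, 5, 12, 53] [294.1 179.6] ztop 0.1586 mean [0.691  0.0608 0.1561] rng [0.681 0.057 0.153] [0.701 0.065 0.163]
top blue [376, 169, 6, 12, 54] [378.9 174.5] ztop 0.1582 mean [ 0.6999 -0.1056  0.1558] rng [ 0.689 -0.11   0.153] [ 0.711 -0.101  0.16 ]
top blue [353, 171, 5, 11, 48] [354.8 176.2] ztop 0.1579 mean [ 0.6973 -0.0588  0.1559] rng [ 0.687 -0.063  0.152] [ 0.707 -0.055  0.161]
scene red [162, 308, 9, 8, 57] [166.  311.3] ztop 0.0987 mean [ 0.4778 -0.3528  0.0967] rng [ 0.469 -0.361  0.093] [ 0.486 -0.344  0.1  ]
scene red [166, 319, 12, 9, 39] [172.  323.9] ztop 0.0537 mean [ 0.4846 -0.3566  0.0512] rng [ 0.476 -0.364  0.048] [ 0.491 -0.346  0.058]
scene blue [343, 288, 10, 17, 110] [347.6 295.9] ztop 0.1599 mean [ 0.6972 -0.0583  0.1584] rng [ 0.686 -0.062  0.154] [ 0.708 -0.053  0.162]
scene blue [325, 302, 11, 17, 115] [330.3 310.3] ztop 0.1599 mean [ 0.7006 -0.1052  0.1584] rng [ 0.688 -0.109  0.155] [ 0.711 -0.101  0.163]
```

View pics/pen.png

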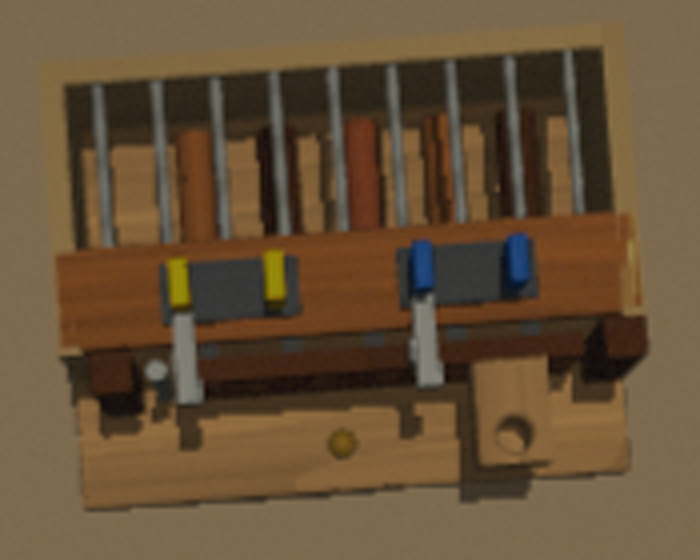

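View pics/block.png

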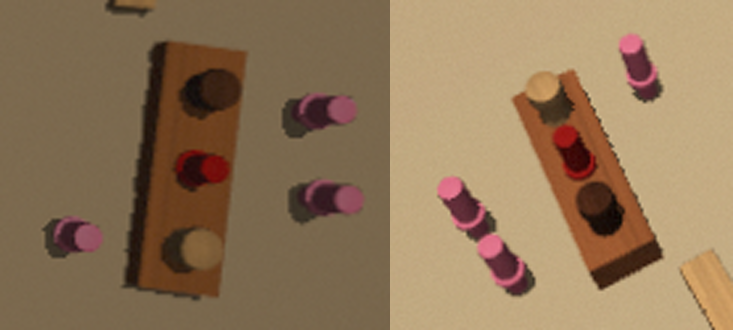

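The block crop shows the red peg in the middle bore between the dark and pale gouges, with the pink ones outside the block. The pen crop shows the yellow catch on the hinge side, the blue one on the free side, and the socket bore at crop (515,433), which is top image (378.7,218.3). The peg's measured top is at z ≈ 0.097 from both views (expected 0.095). The ear tops are at 0.157.

>>> arm_command(xyz=[[20, 9, -4], [35, 16, -8], [40, 18, -8], [40, 18, -8], [40, 18, -8], [40, 18, -8], [40, 18, -8], [40, 18, -8], [30, 14, -8], [20, 9, -6], [5, 1, 0], [0, 0, 0], [0, 0, 0]], spin=[-1, -1, -1, -1, -1, -1, -1, -1, -1, -1, -0.6, 0, 0], jaw=0.15)

```text
time: 1.45
tool_pos: [0.473, -0.3538, 0.3309]
tool_rot: [3.141, 0.0, 0.052]
contact_force: [-0.3, -0.3, 1.1]
opening: 0.0529
grip_force: 0.0
```

```bash
python3 - <<'E'
from h import *
import pickle
t=pickle.load(open('top0.pkl','rb')); s=pickle.load(open('scene0.pkl','rb'))
# bore: dark pixels in socket block, by local threshold
for n,c,(x0,y0,x1,y1) in [('top',t,(372,212,386,225)),('scene',s,(298,284,318,302))]:
    g=cv2.cvtColor(c['img'],cv2.COLOR_RGB2GRAY)[y0:y1,x0:x1]; print(n); print(g)
o=observe(); print(o['tool_pos'],o['tool_rot'],o['opening'])
w=cam('wrist'); pickle.dump(w,open('w1.pkl','wb')); save(w['img'],'pics/w1.png')
P=cloud(w); hsv=cv2.cvtColor(w['img'],cv2.COLOR_RGB2HSV);H,S,V=cv2.split(hsv)
m=(((H<4)|(H>176))&(S>190)&(V>80)).astype(np.uint8)
k,l,st,ce=cv2.connectedComponentsWithStats(m)
for i in range(1,k):
    if st[i,4]>60:
        q=P[l==i]; z=np.nanpercentile(q[:,2],90); tt=q[q[:,2]>z-.004]; print(st[i],ce[i],z,np.nanmean(tt,0),np.nanmin(tt,0),np.nanmax(tt,0))
E
```

```text
top
[[103 102 104 107 107 104 105 103 102 102 107 108 106 107]
 [102 102 104 103  96  86  84  84  90  94 104 107 107 105]
 [102 102  98  84  68  53  52  54  63  75  96 105 108 106]
 [102 101  88  67  47  43  42  40  38  54  79  94 107 106]
 [102  96  76  54  50  53  51  47  37  43  60  85 104 105]
 [ 99  90  73  72  74  74  71  55  49  40  49  79 102 105]
 [100  92  89 107 110 111 104  73  52  43  50  79  99 106]
 [ 99  96  96 107 107 112 113 104  68  45  51  83 104 107]
 [102  96  89 105 107 110 113 113 100  46  61  94 108 107]
 [101 100  95  97 105 109 112 112 100  58  79 102 108 107]
 [102 103 101  96  95 102 106 108  97  78  99 107 109 106]
 [102 103 102 104 101  96  92  90  91  95 105 107 108 108]
 [101 103 103 105 107 109 110 105  98  97  99  99 102 100]]
scene
[[176 174 174 174 172 169 156 145 143 138 147 168 173 174 173 174 175 173
  174 175]
 [172 173 174 170 164 156 148 147 147 144 136 145 168 173 174 176 173 175
  176 175]
 [172 176 169 164 158 154 149 148 149 143 141 137 145 171 172 175 173 174
  173 173]
 [171 167 165 159 155 152 149 143 150 148 144 140 136 149 165 175 1
[... 803 characters left out ...]
1 151 146 144 140 154 159 157 157 153 155 150 150 147
  149 145]
 [126 155 153 156 156 157 157 155 148 151 154 159 160 157 157 154 150 152
  147 145]
 [ 78 126 155 154 153 157 158 160 155 152 149 156 160 160 158 157 156 152
  151 148]
 [ 56  75 124 154 152 151 156 159 156 154 149 147 155 160 159 157 155 155
  154 150]
 [ 53  59  78 128 154 154 155 156 156 157 153 148 148 154 158 157 157 157
  154 152]]
[ 0.47299614 -0.35376525  0.3309169 ] [3.14126574e+00 3.32886402e-04 5.24734602e-02] 0.052870401442455216
[ 299  211   35   52 1457] [315.7240906  236.14207275] 0.09466499737001817 [ 0.47816368 -0.35381783  0.09398935] [ 0.46855486 -0.36297183  0.09068644] [ 0.48695642 -0.34496138  0.09601644]
```

View pics/w1.png

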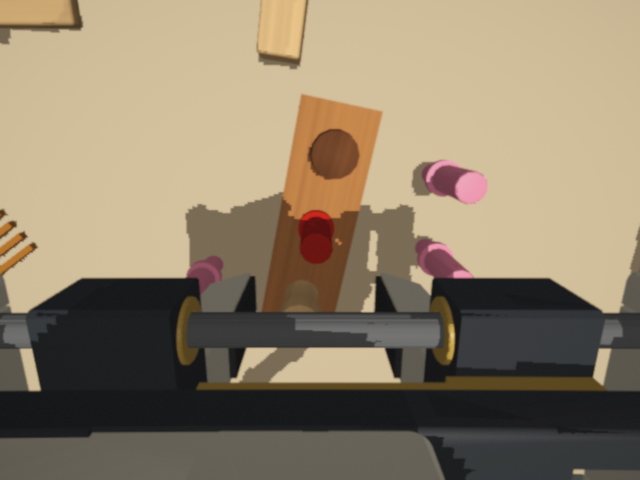

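The wrist view shows the red peg in the middle bore at about (316,240), centred between the fingers, and clear of the pale gouge in front and the dark one behind. Three views agree on (0.478,-0.354). I'll go down and grip it.

>>> arm_command(xyz=[[5, 0, -10], [0, 0, -25], [0, 0, -30], [0, 0, -20], [0, 0, -10], [0, 0, 0]], spin=[0, 0, 0, 0, 0, 0])

```text
time: 2.1
tool_pos: [0.4781, -0.3533, 0.2342]
tool_rot: [-3.14, 0.002, 0.052]
contact_force: [-0.3, 0.5, 0.3]
opening: 0.0529
grip_force: 0.0
```

>>> arm_command(xyz=[[0, 0, 0], [0, 0, 0], [0, 0, 0], [0, 0, 0], [0, 0, 0], [0, 0, 0]], spin=[0, 0, 0, 0, 0, 0], jaw=-1, squeeze=30)

```text
time: 2.7
tool_pos: [0.4788, -0.3533, 0.2363]
tool_rot: [3.141, -0.001, 0.053]
contact_force: [-0.6, -0.1, 3.6]
opening: 0.0192
grip_force: 30.0
```

```bash
python3 - <<'E'
from h import *
import pickle
t=pickle.load(open('top0.pkl','rb')); s=pickle.load(open('scene0.pkl','rb'))
print('socket', onplane(t,[(378.3,218.0)],.1), onplane(s,[(304.1,292.7)],.1), tri(t,(378.3,218.0),s,(304.1,292.7)))
# pen frame from ears
e=np.array([[.694,.0135],[.691,.0608],[.7003,-.1055],[.6972,-.0586]]); m=np.array([[37,43],[37,91],[37,-77],[37,-29]])/1e3
a=e-e.mean(0); b=m-m.mean(0); th=np.arctan2((b[:,0]*a[:,1]-b[:,1]*a[:,0]).sum(),(a*b).sum())
R=np.array([[np.cos(th),-np.sin(th)],[np.sin(th),np.cos(th)]]); o=e.mean(0)-R@m.mean(0)
f=lambda x,y:(o+R@np.array([x,y])/1e3).round(4)
print(np.degrees(th),o,'res',((m@R.T+o-e)*1e3).round(1).tolist(),'socket',f(-44,-80),'Y',f(37,60),'B',f(37,-60),'hinge',f(0,100))
E
```

```text
socket [[ 0.61967902 -0.1077965   0.1       ]] [[ 0.61902943 -0.10582652  0.1       ]] (array([ 0.61977173, -0.10711441,  0.10255058]), np.float64(0.00114207495976729))
3.097525500405228 [ 0.65905731 -0.03143909] res [[-0.3, -0.0], [0.1, 0.6], [-0.1, -0.8], [0.4, 0.2]] socket [ 0.6194 -0.1137] Y [0.6928 0.0305] B [ 0.6992 -0.0894] hinge [0.6537 0.0684]
```

The two measures of the socket's y differ by 6 mm, so I'll lift the peg and look from closer.

>>> arm_command(xyz=[[0, 0, 10], [0, 0, 25], [0, 0, 35], [0, 0, 35], [0, 0, 25], [0, 10, 15], [5, 30, 0], [7, 40, 0], [7, 40, 0], [7, 40, 0], [7, 40, 0], [5, 30, 0], [3, 13, 0], [0, 0, 0], [0, 0, 0], [0, 0, 0]], spin=[0, 0, 0, 0, 0, 0, 0, 0, 0, 0, 0, 0, 0, 0, 0, 0])

```text
time: 4.3
tool_pos: [0.5195, -0.1114, 0.3806]
tool_rot: [3.141, 0.0, 0.051]
contact_force: [0.7, 0.8, -1.0]
opening: 0.0197
grip_force: 30.0
```

```bash
python3 - <<'E'
from h import *
import pickle
o=observe(); print(o['tool_pos'],o['tool_rot'],o['opening'],o['grip_force'],o['contact_force'])
for n in ['wrist','top']:
    w=cam(n); pickle.dump(w,open(n+'2.pkl','wb')); 
    if n=='wrist': save(w['img'],'pics/w2.png')
E
```

```text
[ 0.51953175 -0.11144172  0.38058422] [3.14119823e+00 3.75947313e-04 5.13758805e-02] 0.019726675547221628 29.996542632579803 [ 0.71603811  0.83392981 -0.98953406]
```

View pics/w2.png

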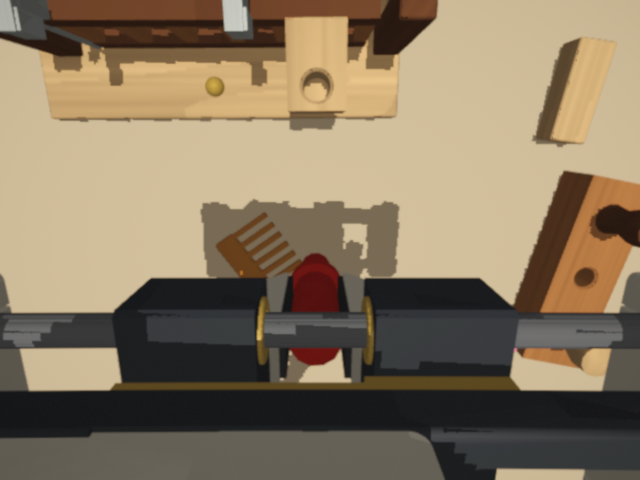

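The wrist view shows the peg held upright, its grip at (316,310), and the socket bore ahead at about (318,86). I'll measure the bore ellipse.

```bash
python3 - <<'E'
from h import *
import pickle
w=pickle.load(open('wrist2.pkl','rb')); P=cloud(w)
g=cv2.cvtColor(w['img'],cv2.COLOR_RGB2GRAY)
x0,y0,x1,y1=296,62,340,106
mm=(g[y0:y1,x0:x1]<155).astype(np.uint8)
k,l,st,ce=cv2.connectedComponentsWithStats(mm); print(st[1:][st[1:,4]>10].tolist(),ce[1:].round(1)[st[1:,4]>10].tolist())
blk=P[70:80,290:300]; print('block top z',np.nanmedian(blk[...,2]))
# depth-based bore: pixels deeper than block top
b=P[y0:y1,x0:x1,2]; d=(b<.094).astype(np.uint8); k,l,st,ce=cv2.connectedComponentsWithStats(d); print(st.tolist(),ce.tolist())
for r in g[62:108:2,296:340:2]: print(*r)
for uv in [(318,85.5),(302.5,85.5),(333.5,85.5)]: print(uv,onplane(w,[uv],.1))
# left/right edges of socket block at z=.1
for v in (70,80,90):
    row=P[v,270:365]; ok=np.where(abs(row[:,2]-.1)<.006)[0]; print(v,270+ok[0],270+ok[-1],row[ok[0]],row[ok[-1]])
E
```

```text
[[5, 6, 32, 29, 508]] [[21.3, 17.2]]
block top z 0.09910710778049711
[[0, 0, 44, 44, 1268], [6, 9, 29, 31, 668]] [[22.175078864353313, 20.18533123028391], [20.218562874251496, 23.99550898203593]]
183 183 183 184 186 187 188 189 190 191 191 192 190 185 182 184 188 190 190 190 189 187
183 183 183 184 186 187 189 190 190 191 191 192 190 185 182 185 188 190 191 191 189 188
183 184 183 184 186 188 189 190 189 187 185 188 188 185 182 185 189 190 191 191 189 188
183 183 183 184 187 188 184 169 155 155 152 154 157 165 176 185 189 190 191 191 189 188
183 184 183 184 185 178 153 131 127 140 135 136 135 139 140 163 186 190 191 191 189 188
184 184 184 183 167 151 145 125 99 87 82 84 94 115 133 143 163 188 191 191 189 189
184 184 184 177 153 144 114 79 72 73 73 73 73 75 99 129 120 171 190 191 190 189
184 184 181 158 146 111 76 73 73 72 72 72 71 72 74 94 133 148 184 191 190 189
184 184 170 137 129 79 73 75 83 91 94 93 86 76 72 73 113 141 175 191 190 189
184 184 161 137 104 73 79 95 102 104 106 108 107 103 84 73 86 139 162 188 191 189
184 182 160 139 84 80 97 113 121 122 124 126 125 112 103 83 77 1
[... 789 characters left out ...]
193 193 191 191
184 185 184 185 188 189 184 178 172 169 166 163 161 158 172 184 190 191 193 192 191 191
185 185 185 185 187 190 191 192 190 188 183 179 179 181 183 186 190 191 193 193 191 191
184 185 185 185 188 190 191 193 193 194 192 187 184 183 183 187 190 191 193 193 191 191
(318, 85.5) [[ 0.61836264 -0.10817054  0.1       ]]
(302.5, 85.5) [[ 0.61785522 -0.09835715  0.1       ]]
(333.5, 85.5) [[ 0.61886593 -0.11798411  0.1       ]]
70 286 346 [ 0.62654641 -0.087538    0.09876621] [ 0.62860146 -0.12536244  0.09804531]
80 286 346 [ 0.62061762 -0.08776754  0.09941282] [ 0.62261783 -0.12572441  0.09905999]
90 287 346 [ 0.61482001 -0.08852095  0.09852116] [ 0.61669767 -0.12615503  0.09913753]
```

All three views put the bore at about (0.6187,-0.107), z 0.099. That matches the text if the released ear pair is centred at y = ±60. I'll move over it and descend in steps, watching the force.

>>> arm_command(xyz=[[15, 1, 0], [30, 1, 0], [30, 1, 0], [19, 1, 0], [6, 0, -10], [0, 0, -15], [0, 0, -12], [0, 0, -4], [0, 0, 0], [0, 0, 0]], spin=[0, 0, 0, 0, 0, 0, 0, 0, 0, 0])

```text
time: 5.4
tool_pos: [0.6196, -0.1064, 0.3403]
tool_rot: [3.141, -0.001, 0.053]
contact_force: [0.6, 0.8, -0.7]
opening: 0.0196
grip_force: 30.0
```

```bash
python3 - <<'E'
from h import *
o=observe(); print(o['tool_pos'],o['contact_force'])
s=cam('scene'); save(cv2.resize(s['img'][200:360,220:420],(750,600),interpolation=cv2.INTER_CUBIC),'pics/s3.png')
E
```

```text
[ 0.61959977 -0.1064272   0.34031541] [ 0.57289669  0.79145901 -0.72274942]
```

View pics/s3.png

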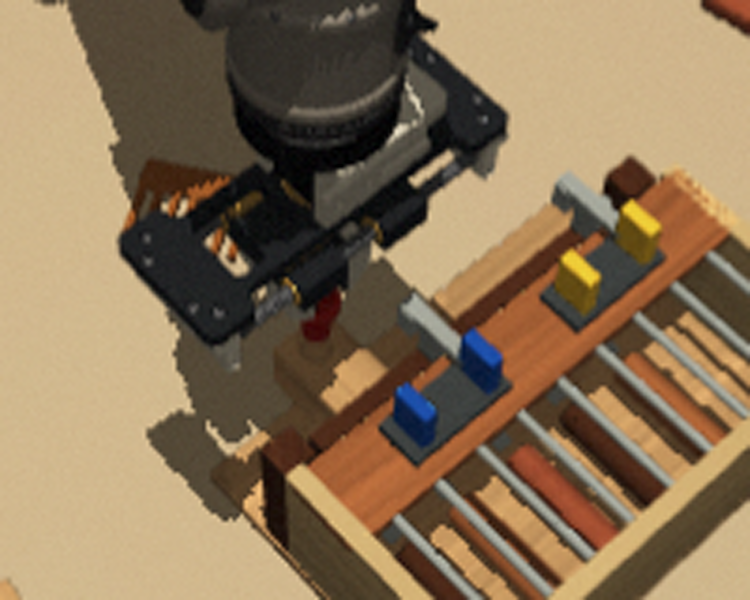

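The peg hangs over the bore at crop (318,330), clear of the blue hook at (430,320). Going down.

>>> arm_command(xyz=[[-0.5, 0, -6], [0, 0, -6], [0, 0, -5], [0, 0, -4], [0, 0, 0], [0, 0, 0]], spin=[0, 0, 0, 0, 0, 0])

```text
time: 6.05
tool_pos: [0.6193, -0.1063, 0.3186]
tool_rot: [3.142, 0.0, 0.053]
contact_force: [1.3, -0.6, -0.7]
opening: 0.0195
grip_force: 30.0
```

>>> arm_command(xyz=[[0, 0, -5], [0, 0, -5], [0, 0, -5], [0, 0, -4], [0, 0, 0], [0, 0, 0]], spin=[0, 0, 0, 0, 0, 0])

```text
time: 6.65
tool_pos: [0.6192, -0.1062, 0.2995]
tool_rot: [-3.142, 0.0, 0.053]
contact_force: [-0.1, -0.4, -1.3]
opening: 0.0198
grip_force: 30.0
```

>>> arm_command(xyz=[[0, 0, -1.5], [0, 0, -1.5], [0, 0, -1], [0, 0, 0], [0, 0, 0]], spin=[0, 0, 0, 0, 0])

```text
time: 7.15
tool_pos: [0.6193, -0.1063, 0.2962]
tool_rot: [3.141, -0.001, 0.053]
contact_force: [-0.1, -0.3, 3.6]
opening: 0.0196
grip_force: 30.0
```

>>> arm_command(xyz=[[0, 0, -1], [0, 0, 0], [0, 0, 0]], spin=[0, 0, 0])

```text
time: 7.45
tool_pos: [0.6194, -0.1063, 0.2961]
tool_rot: [3.141, -0.002, 0.053]
contact_force: [0.1, -1.0, 8.1]
opening: 0.0193
grip_force: 30.0
```

>>> arm_command(xyz=[[0, 0, 0], [0, 0, 0], [0, 0, 0], [0, 0, 0], [0, 0, 10], [0, 0, 25], [0, 0, 35], [0, 0, 30], [0, 0, 10], [0, 0, 0]], spin=[0, 0, 0, 0, 0, 0, 0, 0, 0, 0], jaw=0.15)

```text
time: 8.45
tool_pos: [0.6192, -0.1062, 0.4067]
tool_rot: [3.14, -0.004, 0.053]
contact_force: [0.3, -0.6, -0.5]
opening: 0.0527
grip_force: 0.0
```

>>> arm_command(xyz=[[0, 20, 0], [5, 40, 0], [15, 40, 0], [10, 20, 0], [0, 0, 0], [0, 0, 0]], spin=[0, 0, 0, 0, 0, 0], jaw=1)

```text
time: 9.05
tool_pos: [0.649, 0.014, 0.4028]
tool_rot: [3.142, 0.003, 0.054]
contact_force: [0.7, 0.4, 0.8]
opening: 0.0911
grip_force: 0.0
```

```bash
python3 - <<'E'
from h import *
import pickle
o=observe(); print(o['tool_pos'],o['tool_rot'],o['opening'],o['contact_force'])
w=cam('wrist'); s=cam('scene'); t=cam('top')
pickle.dump((w,s,t),open('v4.pkl','wb'))
P={}
for n,c in (('w',w),('s',s),('t',t)):
    P=cloud(c); H,S,V=cv2.split(cv2.cvtColor(c['img'],cv2.COLOR_RGB2HSV)); X,Y,Z=P[...,0],P[...,1],P[...,2]
    reg=(abs(X-.66)<.1)&(abs(Y+.04)<.15)&(Z>.1)
    for col,m in dict(red=((H<4)|(H>176))&(S>190)&(V>60),yellow=(H>20)&(H<35)&(S>180)&(V>80),blue=(H>100)&(H<125)&(S>150)&(V>40)).items():
        k,l,st,ce=cv2.connectedComponentsWithStats((m&reg).astype(np.uint8))
        for i in range(1,k):
            if st[i,4]<15: continue
            q=P[l==i]; z=np.percentile(q[:,2],90); q=q[q[:,2]>z-.006]
            print(n,col,st[i,4],ce[i].round(),'z',z.round(4),'mid',((q.min(0)+q.max(0))/2).round(4),'mean',q.mean(0).round(4))
a=cv2.resize(w['img'],(400,300)); b=cv2.resize(s['img'][220:340,260:420],(400,300),interpolation=cv2.INTER_CUBIC); save(np.hstack([a,b]),'pics/v4.png')
E
```

```text
[0.64904701 0.01399098 0.40281824] [3.14150247 0.0033387  0.0538088 ] 0.09110460334429639 [0.72480745 0.40542772 0.83941583]
w red 1239 [481. 283.] z 0.1543 mid [ 0.6482 -0.0714  0.2212] mean [ 0.6248 -0.1014  0.1596]
w yellow 930 [242. 177.] z 0.1567 mid [0.6896 0.0613 0.1544] mean [0.6901 0.0612 0.1557]
w yellow 693 [318. 177.] z 0.1568 mid [0.6925 0.0146 0.1554] mean [0.6927 0.0146 0.1559]
w blue 1462 [511. 175.] z 0.1565 mid [ 0.6997 -0.1041  0.1543] mean [ 0.6998 -0.1034  0.1554]
w blue 1110 [436. 175.] z 0.1567 mid [ 0.6972 -0.0578  0.1544] mean [ 0.6973 -0.0573  0.1556]
s red 184 [304. 286.] z 0.1581 mid [ 0.6181 -0.1056  0.1572] mean [ 0.6194 -0.1065  0.1568]
s yellow 117 [390. 261.] z 0.1602 mid [0.6899 0.0629 0.1581] mean [0.69   0.0619 0.1584]
s yellow 124 [374. 274.] z 0.1599 mid [0.6927 0.0145 0.1579] mean [0.6928 0.0149 0.1584]
s blue 121 [348. 296.] z 0.1601 mid [ 0.6967 -0.058   0.1591] mean [ 0.6971 -0.0582  0.1586]
s blue 123 [330. 310.] z 0.1594 mid [ 0.6993 -0.1048  0.1579] mean [ 0.7002 -0.1048  0.1579]
t red 78 [379. 216.] z 0.1563 mid [ 0.6179 -0.1062  0.1549] mean [ 0.6183 -0.1067  0.1542]
t blue 66 [379. 175.] z 0.1578 mid [ 0.6998 -0.1057  0.1563] mean [ 0.6997 -0.1057  0.1558]
```

View pics/v4.png

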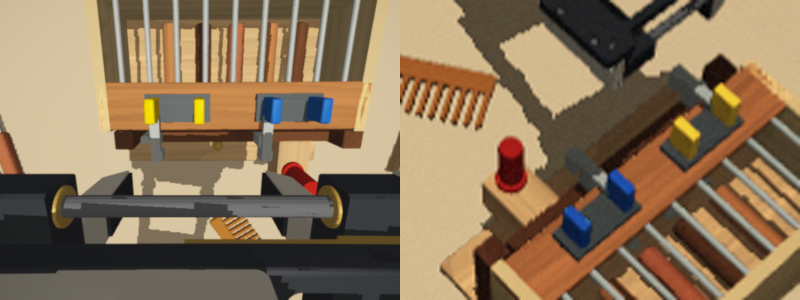

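The peg stands home with its top at z 0.155 and the collar on the socket block, and both catches are released. I'll squeeze yellow next, with its pinch at (0.692,0.031).

>>> arm_command(xyz=[[15, 6, 0], [20, 8, 0], [8, 3, -7], [0, 0, -25], [0, 0, -30], [0, 0, -22], [0, 0, -10], [0, 0, -3], [0, 0, 0], [0, 0, 0]], spin=[0, 0, 0, 0, 0, 0, 0, 0, 0, 0])

```text
time: 10.2
tool_pos: [0.6924, 0.0306, 0.3093]
tool_rot: [3.141, -0.002, 0.053]
contact_force: [0.4, -0.5, -0.5]
opening: 0.0917
grip_force: 0.0
```

>>> arm_command(xyz=[[0, 0, 0], [0, 0, 0], [0, 0, 0], [0, 0, 0], [0, 0, 0], [0, 0, 0], [0, 0, 0], [0, 0, 0]], spin=[0, 0, 0, 0, 0, 0, 0, 0], jaw=-1, squeeze=20)

```text
time: 11.0
tool_pos: [0.6923, 0.0311, 0.3082]
tool_rot: [-3.141, -0.001, 0.053]
contact_force: [0.6, 4.5, 4.5]
opening: 0.0439
grip_force: 20.0
```

The opening is 43.9 mm against the 44 mm expected, so yellow is fully shut. I'll release it and go to blue.

>>> arm_command(xyz=[[0, 0, 0], [0, 0, 0], [0, 0, 0], [0, 0, 0], [0, 0, 0], [0, 0, 0], [0, 0, 10], [0, 0, 25], [0, 0, 25], [0, 0, 10], [0, -20, 0], [2, -40, 0], [3, -40, 0], [2, -19, 0], [0, 0, 0], [0, 0, 0]], spin=[0, 0, 0, 0, 0, 0, 0, 0, 0, 0, 0, 0, 0, 0, 0, 0], jaw=1)

```text
time: 12.6
tool_pos: [0.6991, -0.0885, 0.3768]
tool_rot: [-3.141, 0.001, 0.052]
contact_force: [0.0, -0.1, 0.3]
opening: 0.0923
grip_force: 0.0
```

```bash
python3 - <<'E'
from h import *
o=observe(); print(o['tool_pos'],o['opening'])
for n in 'st':
    c=cam({'s':'scene','t':'top'}[n])
    P=cloud(c); H,S,V=cv2.split(cv2.cvtColor(c['img'],cv2.COLOR_RGB2HSV)); X,Y,Z=P[...,0],P[...,1],P[...,2]
    reg=(abs(X-.66)<.1)&(abs(Y+.04)<.15)&(Z>.1)
    for col,m in dict(red=((H<4)|(H>176))&(S>190)&(V>60),yellow=(H>20)&(H<35)&(S>180)&(V>80),blue=(H>100)&(H<125)&(S>150)&(V>40)).items():
        k,l,st,ce=cv2.connectedComponentsWithStats((m&reg).astype(np.uint8))
        for i in range(1,k):
            if st[i,4]<15: continue
            q=P[l==i]; z=np.percentile(q[:,2],90); q=q[q[:,2]>z-.006]
            print(n,col,st[i,4],ce[i].round(),'z',z.round(4),'mean',q.mean(0).round(4))
E
```

```text
[ 0.6990825  -0.08854411  0.37682301] 0.09232699152248545
s yellow 95 [386. 267.] z 0.1599 mean [0.6958 0.0485 0.1584]
s yellow 122 [374. 275.] z 0.1602 mean [0.6935 0.0148 0.1586]
s blue 125 [348. 296.] z 0.1599 mean [ 0.6974 -0.0584  0.1584]
s blue 110 [331. 312.] z 0.1596 mean [ 0.704  -0.1048  0.1582]
t red 48 [380. 215.] z 0.1572 mean [ 0.6199 -0.1071  0.1548]
t yellow 52 [318. 179.] z 0.1588 mean [0.6938 0.0141 0.1565]
t yellow 60 [301. 180.] z 0.1591 mean [0.6912 0.047  0.1564]
```

Yellow stays shut, with the ears 33.5 mm apart. Now blue.

>>> arm_command(xyz=[[0, 0, -15], [0, 0, -25], [0, 0, -20], [0, 0, -8], [0, 0, -2], [0, 0, 0], [0, 0, 0]], spin=[0, 0, 0, 0, 0, 0, 0])

```text
time: 13.4
tool_pos: [0.6995, -0.088, 0.3092]
tool_rot: [3.141, -0.002, 0.053]
contact_force: [-0.7, -0.1, 0.2]
opening: 0.092
grip_force: 0.0
```

>>> arm_command(xyz=[[0, 0, 0], [0, 0, 0], [0, 0, 0], [0, 0, 0], [0, 0, 0], [0, 0, 0], [0, 0, 0], [0, 0, 0]], spin=[0, 0, 0, 0, 0, 0, 0, 0], jaw=-1, squeeze=20)

```text
time: 14.2
tool_pos: [0.6993, -0.0885, 0.308]
tool_rot: [3.141, -0.001, 0.053]
contact_force: [0.4, 1.5, 2.3]
opening: 0.0438
grip_force: 20.0
```

>>> arm_command(xyz=[[0, 0, 0], [0, 0, 0], [0, 0, 0], [0, 0, 0], [0, 0, 0], [0, 0, 0], [0, 0, 10], [0, 0, 25], [0, 0, 35], [0, 0, 25], [-10, -5, 0], [-30, -5, 0], [-30, -5, 0], [-10, -3, 0], [0, 0, 0], [0, 0, 0]], spin=[0, 0, 0, 0, 0, 0, 0, 0, 0, 0, 0, 0, 0, 0, 0, 0], jaw=1)

```text
time: 15.8
tool_pos: [0.6195, -0.1062, 0.4037]
tool_rot: [3.141, -0.002, 0.053]
contact_force: [0.3, 0.6, 0.6]
opening: 0.0917
grip_force: 0.0
```

>>> arm_command(xyz=[[0, 0, 0], [0, 0, 0], [0, 0, 0], [0, 0, 0]], spin=[0, 0, 0, 0], jaw=0.1)

```text
time: 16.2
tool_pos: [0.6195, -0.1061, 0.4024]
tool_rot: [-3.142, 0.0, 0.053]
contact_force: [-0.2, -0.3, -0.4]
opening: 0.0644
grip_force: 0.0
```

```bash
python3 - <<'E'
from h import *
o=observe(); print(o['tool_pos'],o['opening'])
for n in 'stw':
    c=cam({'s':'scene','t':'top','w':'wrist'}[n])
    P=cloud(c); H,S,V=cv2.split(cv2.cvtColor(c['img'],cv2.COLOR_RGB2HSV)); X,Y,Z=P[...,0],P[...,1],P[...,2]
    reg=(abs(X-.66)<.1)&(abs(Y+.04)<.15)&(Z>.1)&(Z<.17)
    for col,m in dict(red=((H<4)|(H>176))&(S>190)&(V>60),yellow=(H>20)&(H<35)&(S>180)&(V>80),blue=(H>100)&(H<125)&(S>150)&(V>40)).items():
        k,l,st,ce=cv2.connectedComponentsWithStats((m&reg).astype(np.uint8))
        for i in range(1,k):
            if st[i,4]<15: continue
            q=P[l==i]; z=np.percentile(q[:,2],90); q=q[q[:,2]>z-.006]
            print(n,col,st[i,4],ce[i].round(),'z',z.round(4),'mean',q.mean(0).round(4))
E
```

```text
[ 0.61945165 -0.10610368  0.40244245] 0.0643925004496994
s red 58 [304. 279.] z 0.1595 mean [ 0.6191 -0.1062  0.1572]
s red 37 [304. 293.] z 0.1107 mean [ 0.6235 -0.1096  0.1084]
s yellow 123 [385. 265.] z 0.1604 mean [0.6913 0.0487 0.1587]
s yellow 124 [374. 274.] z 0.1603 mean [0.6933 0.0146 0.1586]
s blue 128 [343. 300.] z 0.1597 mean [ 0.6985 -0.071   0.1586]
s blue 123 [330. 310.] z 0.1597 mean [ 0.7004 -0.1051  0.1581]
t yellow 61 [318. 178.] z 0.1601 mean [0.6932 0.0134 0.1576]
t yellow 59 [301. 180.] z 0.1588 mean [0.6913 0.0473 0.1564]
w red 1285 [315. 239.] z 0.1546 mean [ 0.6193 -0.1062  0.1538]
w yellow 1954 [ 61. 115.] z 0.1564 mean [0.6904 0.0467 0.1552]
w yellow 1656 [119. 116.] z 0.1565 mean [0.6925 0.013  0.1553]
w blue 864 [263. 115.] z 0.1568 mean [ 0.6972 -0.0718  0.1558]
w blue 708 [321. 115.] z 0.1569 mean [ 0.699  -0.1052  0.156 ]
```

Both catches are squeezed, with ears 33–34 mm apart. The peg is at (0.6193,-0.1062), top 0.155. I'll grip it and work out the arc.

>>> arm_command(xyz=[[0, 0, -15], [0, 0, -30], [0, 0, -30], [0, 0, -20], [0, 0, -8], [0, 0, -2], [0, 0, 0]], spin=[0, 0, 0, 0, 0, 0, 0], jaw=-0.2)

```text
time: 17.05
tool_pos: [0.6195, -0.1063, 0.2985]
tool_rot: [3.141, -0.001, 0.053]
contact_force: [0.7, 0.5, 0.5]
opening: 0.0365
grip_force: 0.0
```

>>> arm_command(xyz=[[0, 0, 0], [0, 0, 0], [0, 0, 0], [0, 0, 0], [0, 0, 0], [0, 0, 0]], spin=[0, 0, 0, 0, 0, 0], jaw=-1, squeeze=50)

```text
time: 17.65
tool_pos: [0.6194, -0.1063, 0.2986]
tool_rot: [3.141, -0.002, 0.053]
contact_force: [-1.1, -0.8, 5.4]
opening: 0.019
grip_force: 50.0
```

```bash
python3 - <<'E'
import numpy as np
H=np.array([.6534,.0758]); r=np.array([.6192,-.1063])-H
def p(d):
    t=np.radians(d);c,s=np.cos(t),np.sin(t); return 1e3*(H+np.array([[c,s],[-s,c]])@r)
D=np.r_[0,1,2.5,np.arange(5,77,2.5)]; Q=np.array([p(d) for d in D]); d=np.diff(np.round(Q*2)/2,axis=0)
for a,b in zip(D[1:],d): print(a,b.tolist(),end=' ')
print(p(30),p(50),p(75),p(76))
E
```

```text
1.0 [-3.0, 1.0] 2.5 [-4.5, 1.0] 5.0 [-8.0, 2.0] 7.5 [-8.0, 2.0] 10.0 [-7.5, 3.0] 12.5 [-7.5, 3.0] 15.0 [-7.5, 3.5] 17.5 [-7.0, 3.5] 20.0 [-7.0, 4.0] 22.5 [-7.0, 4.0] 25.0 [-6.5, 4.5] 27.5 [-6.5, 5.0] 30.0 [-6.5, 5.0] 32.5 [-6.0, 5.5] 35.0 [-5.5, 5.5] 37.5 [-5.5, 6.0] 40.0 [-5.5, 6.5] 42.5 [-5.0, 6.0] 45.0 [-4.5, 6.5] 47.5 [-4.5, 7.0] 50.0 [-4.0, 7.0] 52.5 [-4.0, 7.0] 55.0 [-3.5, 7.5] 57.5 [-3.0, 7.5] 60.0 [-3.0, 7.5] 62.5 [-2.5, 7.5] 65.0 [-2.0, 8.0] 67.5 [-2.0, 7.5] 70.0 [-1.5, 8.0] 72.5 [-1.0, 8.0] 75.0 [-1.0, 8.0] [532.73193119 -64.80322603] [491.91997066 -15.05290377] [468.65329569  61.70371515] [468.43541942  64.93013665]
```

>>> arm_command(xyz=[[-3, 1, 0], [-4.5, 1, 0], [-8, 2, 0], [-8, 2, 0], [-7.5, 3, 0], [0, 0, 0]], spin=[0, 0, 0, 0, 0, 0])

```text
time: 18.25
tool_pos: [0.5877, -0.0971, 0.2986]
tool_rot: [3.141, -0.001, 0.053]
contact_force: [0.2, -0.9, 5.5]
opening: 0.0191
grip_force: 50.0
```

>>> arm_command(xyz=[[-7.5, 3, 0], [-7.5, 3.5, 0], [-7, 3.5, 0], [-7, 4, 0], [-7, 4, 0], [-6.5, 4.5, 0], [-6.5, 5, 0], [-6.5, 5, 0], [0, 0, 0]], spin=[0, 0, 0, 0, 0, 0, 0, 0, 0])

```text
time: 19.15
tool_pos: [0.5321, -0.0641, 0.2986]
tool_rot: [3.141, -0.001, 0.053]
contact_force: [0.8, -1.2, 6.6]
opening: 0.0192
grip_force: 50.0
```

```bash
python3 - <<'E'
from h import *
o=observe(); print(o['tool_pos'],o['contact_force'],o['torque'])
s=cam('scene'); save(cv2.resize(s['img'][190:370,210:450],(800,600),interpolation=cv2.INTER_CUBIC),'pics/s5.png')
E
```

```text
[ 0.53208491 -0.06405143  0.29856296] [ 0.83102775 -1.19724825  6.58478418] [-0.05281204 -0.16709717 -0.04328207]
```

View pics/s5.png

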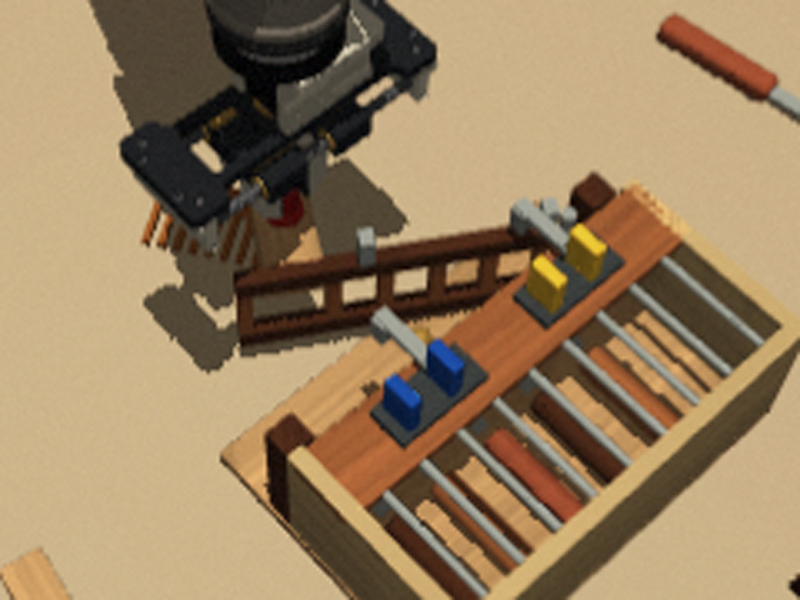

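The gate has swung out about 30° with the peg still in its socket, past the plunger at (425,335). I'll continue to 76°.

>>> arm_command(xyz=[[-6, 5.5, 0], [-5.5, 5.5, 0], [-5.5, 6, 0], [-5.5, 6.5, 0], [-5, 6, 0], [-4.5, 6.5, 0], [-4.5, 7, 0], [-4, 7, 0], [-4, 7, 0], [-3.5, 7.5, 0], [0, 0, 0]], spin=[0, 0, 0, 0, 0, 0, 0, 0, 0, 0, 0])

```text
time: 20.3
tool_pos: [0.4844, 0.0004, 0.2985]
tool_rot: [3.141, -0.002, 0.054]
contact_force: [0.8, -1.9, 8.4]
opening: 0.0193
grip_force: 50.0
```

>>> arm_command(xyz=[[-3, 7.5, 0], [-3, 7.5, 0], [-2.5, 7.5, 0], [-2, 8, 0], [-2, 7.5, 0], [-1.5, 8, 0], [-1, 8, 0], [-1, 8, 0], [0, 3, 0], [0, 0, 0], [0, 0, 0], [0, 0, 0]], spin=[0, 0, 0, 0, 0, 0, 0, 0, 0, 0, 0, 0])

```text
time: 21.5
tool_pos: [0.4686, 0.0648, 0.2985]
tool_rot: [3.141, -0.002, 0.053]
contact_force: [0.9, -1.9, 9.6]
opening: 0.019
grip_force: 50.0
```

```bash
python3 - <<'E'
from h import *
o=observe(); print(o['tool_pos'],o['contact_force'],o['torque'],o['opening'],abs(o['qvel']).max(),o['time'])
s=cam('scene'); save(cv2.resize(s['img'][180:380,190:457],(800,600),interpolation=cv2.INTER_CUBIC),'pics/s6.png')
E
```

```text
[0.46864316 0.06476228 0.2985393 ] [ 0.94353237 -1.90243161  9.62174656] [-0.32777592 -0.0763736   0.00355889] 0.019007418131997966 0.003198616573190224 21.5
```

View pics/s6.png

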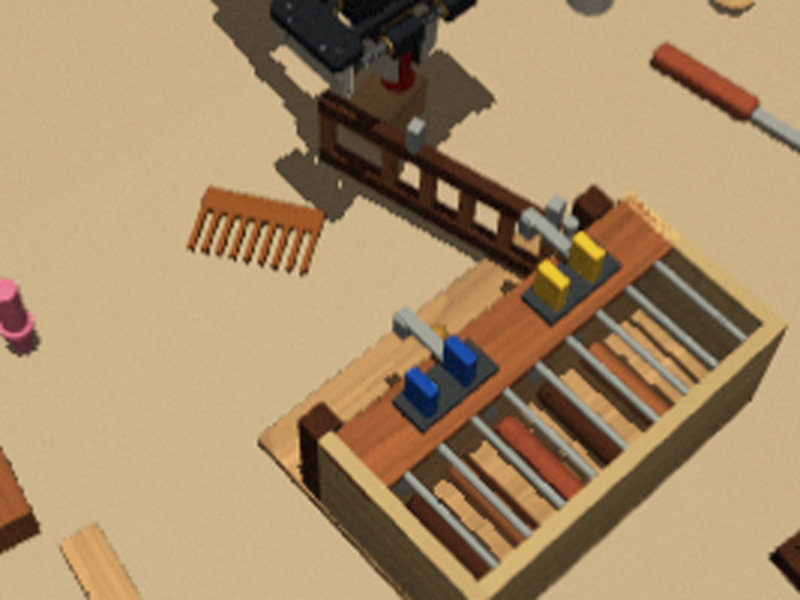

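The gate stands about 76° open with the peg home and gripped, and both catches are still shut. Handing in.

```bash
python3 -c "
from cell import *
print(hand_in())"
```

```text
the job is handed in; nothing more can be done
None
```

I put the red peg home in the gate socket, squeezed the yellow catch and then the blue one shut, and swung the gate to about 76°. The arm still grips the peg and holds the gate still; I handed the job in at about 21.5 s, and no verdict came back.

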